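# File the returned binder in the leaning rack

### The job

In the archive cellar, take the tall orange binder out of the wooden returns stand and slide it into the one free slot of the grey leaning rack (the slot marked by the orange clip), spine outwards, until it is fully home on the slot floor. Ease it down the slot rather than letting it drop, and leave the three short files and the inspection lamp where they are.

Things in the scene. Friction and masses are not known exactly. Their poses are not given: they have to be found in the camera images.
- binder: Closed rigid orange binder, brown covers: a slab 140 (own x) x 24 (own y, thickness) x 180 mm (own z), 0.2 to 0.33 kg. Origin: centre of its foot; +z runs from foot to spine, the 140 x 24 mm end with a white label and a black finger hole. Starts upright in the stand, spine up. Grip it across its 24 mm, at the spine end. May be filed either way round about its z.
- spine (a point): Centre of the binder's spine face, 180 mm from the foot along the binder's +z; axes as the binder's.
- stand: Fixed wooden returns stand: base 190 x 110 mm, with a pocket 154 x 36 mm inside; long walls reach 56 mm above the table, end walls 41 mm. Origin: underside centre, on the table; own x along the pocket's length, z up. The binder's foot rests on its floor, 6 mm above the table; lift straight up.
- rack: Fixed grey steel rack with four slots side by side along its own y, at -54, -18, +18 and +54 mm. Origin: on the table under the middle of the slot floors; z up. The slots lean 30 degrees: their mouths point up and towards the rack's -x (the robot's side). It spans 151 mm in y and x -140 to +85 mm; 190 mm high with its files.
- free_slot (a point): Floor centre of the free slot, 56 mm above the table. +z points out along the slot, 30 degrees off vertical (up and to the rack's -x); x up and to the rack's +x, y across. Free space 29 mm in y, 154 mm in x; round-topped dividers 7 mm thick reach z = 100 mm, a bed on the -x side z = 120 mm, a wall on the +x side 60 mm. Home: binder foot at z = 0, its z along this z, 68 mm prouder than the files.
- clip: Thin orange marker clips, 26 mm wide, on the end walls of the free slot, part of the rack (fixed, cannot be touched). Origin: on the table straight under the free slot's floor centre; axes as the rack's.
- blue_file: Short blue file, loose, a slab 120 x 24 x 112 mm standing in one of the rack's other slots, against the bed; it reaches 112 mm out of the slot floor along the slot. Origin: on the table straight under its slot's floor centre; axes as the rack's. Leave it alone.
- green_file: Short green file, loose, a slab 120 x 24 x 112 mm standing in one of the rack's other slots, against the bed; it reaches 112 mm out of the slot floor along the slot. Origin: on the table straight under its slot's floor centre; axes as the rack's. Leave it alone.
- grey_file: Short grey file, loose, a slab 120 x 24 x 112 mm standing in one of the rack's other slots, against the bed; it reaches 112 mm out of the slot floor along the slot. Origin: on the table straight under its slot's floor centre; axes as the rack's. Leave it alone.
- lamp: Yellow hand inspection lamp lying loose on the table, about 170 mm long (own y) x 50 x 50 mm. Origin: underside, near the middle. Leave it alone.
Mind the look-alikes: they are no part of the job. What is meant by the binder is not pink, and is the smaller of those in its own colour.

How it is judged:
At the end, for the whole second after the job is handed in: The orange binder is at rest in the free slot, spine outwards: its foot within 9 mm of the slot floor, within 13 mm of the slot's middle along its length and 6 mm across, its length within 7 degrees of the slot's direction (x of binder in the frame of free_slot between -0.013 and 0.013 m and y of binder in the frame of free_slot between -0.006 and 0.006 m and z of binder in the frame of free_slot between -0.006 and 0.009 m and z of spine in the frame of free_slot above 0.165 m and angle between the z axis of binder and the z axis of free_slot, either way round below 0.12 rad and angle between the y axis of binder and the y axis of free_slot, either way round below 0.15 rad and linear speed of binder below 0.02 m/s); the robot touches nothing.
It fails at once if the binder is dropped into the slot (faster than 0.7 m/s while its foot is between the dividers) (x of binder in the frame of free_slot between -0.03 and 0.03 m and y of binder in the frame of free_slot between -0.015 and 0.015 m and z of binder in the frame of free_slot between -0.02 and 0.1 m and linear speed of binder above 0.7 m/s).
It fails at once if the blue file is shifted more than 20 mm (distance of blue_file from where it was at the start of the episode above 0.02 m).
It fails at once if the green file is shifted more than 20 mm (distance of green_file from where it was at the start of the episode above 0.02 m).
It fails at once if the grey file is shifted more than 20 mm (distance of grey_file from where it was at the start of the episode above 0.02 m).
It fails at once if the lamp is shifted more than 20 mm (distance of lamp from where it was at the start of the episode above 0.02 m).
It also fails if it takes over 48 s, if anything falls off the work surface, if the arm or the gripper's body presses on something with over 40 N, if the wrist force passes 120 N, or if a joint passes its speed limit or range.

### The arm

A 6-joint arm with a two-finger parallel gripper is mounted at the origin on the work surface. World frame = base frame: x ahead of the robot, y to its left, z up, the work surface at z = 0. Lengths are in m, angles in rad, forces in N, time in s.
With the tool pointing down it reaches from about 0.375 to 0.975 m from the base axis. Payload 3.8 kg.
Tool frame: the origin (TCP) lies at the very end of the fingers, on their centre line; the grasp point (between the pads) lies 19 mm behind it; z points along the fingers, y is the direction in which the jaws open and shut (so a half turn about z gives the same grasp; the last joint's range is limited). The gripper opens to 85 mm and grips with 20 to 120 N. Pads are 22 mm wide; open, the fingers measure 114 mm over their backs; the gripper's body (76 mm by 85 mm) begins 54 mm behind the grasp point. The pads swing forward as they close: fully open they stand 13 mm farther back than shut.
Start: joints at [-0.037, 0.264, 1.604, -0, 1.274, -0.037], TCP at [0.675, -0, 0.231] pointing down, gripper open.
Joint ranges: [-2.63, 2.63], [-0.94, 2.18], [0.31, 2.57], [-1.31, 4.45], [0, 2.66], [-2.55, 2.55]. Speed limits (rad/s): [2.57, 2.57, 3.14, 3.14, 3.14, 3.14].

### API

Orientations are given as a rotation vector (axis times angle).
In Python, from workcell import read_state, read_camera, camera_info, finish_job gives the robot as it stands. The module is installed in compiled form; this text tells all that it offers.
- The arm moves only by the tool play_rows, never from a script. Its argument "motion" is a list of rows, each a list of 5 numbers: the shift along the tool's x, y, z in units of 1000 mm (1.0 is 1000 mm), then the turn about the tool's z in units of 2 pi rad (1.0 is 2 pi rad), then the finger opening in mm, from 0 to 85.4. A call has 1 to 5 rows; each row shifts and turns the commanded pose from where the row before left it, along the tool's axes as they then stand; what a row does not reach is not made up. A row lasts 1/8 s, in which the tool goes at most 62.5 mm and 10.7 degrees, less where a joint would pass 70% of its speed; a pose out of reach is approached as far as the arm can. A call with a number of a shift or a turn outside -1 to 1 is refused whole. A call with a gripper value outside its range is refused whole. The fingers move at their own pace and stop on an object; "squeeze" is the grip in N (left out, the last holds). Time passes only in rows, so rows that do not move let the fingers close. It gives the time, the measured TCP pose, the force and the opening at its end, in the units of the state.
- read_state(): the state, without advancing time (a new reading comes with each control period).
- read_camera(name): name is "scene" or "side" or "wrist"; returns the picture (384x512x3 uint8, red, green, blue); there is no depth.
- camera_info(name): a dict with "intrinsics" (3x3 intrinsics, pixels), "pose" (4x4, takes a point from camera to world coordinates). Camera axes: x right, y down, z forward; pixel columns grow to the right and rows downward; lengths in m; the calibration is good to about 2 mm. A picture is of the moment at which its call begins: read the wrist's pose just before it. camera_info takes no time and is no camera call; for the wrist camera it gives the pose at the moment of the call.
- finish_job(): hands the job in, once; it reports no verdict.
The state is a dict: "time": time; "q": joint angles; "joint_vel": joint speeds; "joint_torque": joint torques, N m; "tool_pos": TCP position; "tcp_rot": TCP orientation; "wrist_force": force on the tool from outside, world axes, zero at the start; "torque": the same for the moment, N m; "width": opening from 0.0 (shut) to 1.0 (fully open).
Only numpy, scipy, OpenCV 4.12 (cv2) and the standard library are available. Lean on these libraries where they do the work, as an engineer would, in place of code of your own. Each camera call takes 0.05 s, during which the arm holds its last target. There are 200 camera calls.

## Working session

There is one attempt and no reset: what is moved stays moved. The work goes in short steps, Python scripts to look and compute and a tool call to move; the robot and the scene stay as the last step left them, time stands still between calls to the robot, and variables do not carry over. Pictures are saved under pics/ and viewed, about 8 in all and at most 12, crops included, and the job is handed in when it is done.

Besides the shell and the picture viewer there is one more tool, called after ">>>" by a JSON object that holds its "name" and its "arguments", one argument or row to a line. play_rows: Moves the arm, as the interface text tells. Shifts and turns lie within -1 to 1; 1 stands for 1000 mm of shift or 2 pi rad of turn. Its arguments: {"type":"object","properties":{"motion":{"type":"array","items":{"type":"array","items":{"type":"number"}}},"squeeze":{"type":"number"}},"required":["motion"]}

```bash
mkdir -p pics; python3 - <<'E'
from workcell import *
import cv2,numpy as np
np.set_printoptions(precision=4,suppress=True)
print(read_state())
ims=[]
for n in("scene","side","wrist"):
    i=camera_info(n);print(n,i["intrinsics"],i["pose"])
    im=read_camera(n)[:,:,::-1];cv2.imwrite(f"pics/{n}0.png",im);ims.append(im)
cv2.imwrite("pics/two.png",cv2.resize(np.vstack(ims[:2]),None,fx=.78,fy=.78))
E
```

```text
{'time': 0.0, 'q': array([-0.0369,  0.2647,  1.6054, -0.    ,  1.2737, -0.0369]), 'joint_vel': array([ 0.0013, -0.0009, -0.0008, -0.0004, -0.0018, -0.0008]), 'joint_torque': array([  0.0006, -51.5121, -36.7309,  -0.    ,   0.0131,   0.    ]), 'tool_pos': array([0.6743, 0.    , 0.23  ]), 'tcp_rot': array([-2.2203, -2.2203,  0.0024]), 'wrist_force': array([-0.246 , -0.1292, -0.07  ]), 'torque': array([ 0.028 , -0.0247,  0.0294]), 'width': 0.9952400638583779}
scene [[398.9144   0.     257.3953]
 [  0.     398.9144 193.7557]
 [  0.       0.       1.    ]] [[-0.4139  0.7996 -0.4352  0.9665]
 [ 0.9103  0.3681 -0.1894  0.155 ]
 [ 0.0088 -0.4746 -0.8802  0.9133]
 [ 0.      0.      0.      1.    ]]
side [[474.8576   0.     249.2505]
 [  0.     474.8576 188.752 ]
 [  0.       0.       1.    ]] [[ 0.7676 -0.4084  0.494   0.0217]
 [-0.6409 -0.4987  0.5836 -0.7024]
 [ 0.0081 -0.7646 -0.6445  0.8798]
 [ 0.      0.      0.      1.    ]]
wrist [[328.6127   0.     254.8262]
 [  0.     328.6127 196.228 ]
 [  0.       0.       1.    ]] [[ 1.      0.0012 -0.0016  0.676 ]
 [ 0.0006 -0.9444 -0.3289  0.0843]
 [-0.0019  0.3288 -0.9444  0.3722]
 [ 0.      0.      0.      1.    ]]
```

View pics/scene0.png

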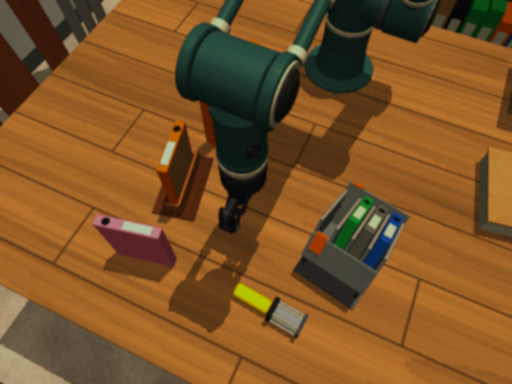

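View pics/side0.png

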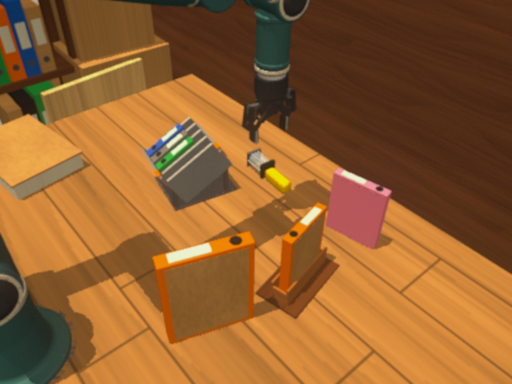

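Two orange binders: a big one standing free (side view ~(205,285), mostly hidden in the scene view) and the smaller one in the wooden stand (side ~(302,250), scene ~(176,165)). The pink one at scene (137,240) is out. The one in the stand fits. The rack's clips are at scene (318,242) and (356,190). I'll enlarge to confirm.

```bash
cat > h.py <<'E'
from workcell import *
import cv2,numpy as np
np.set_printoptions(precision=4,suppress=True)
def ray(n,uv,inf=None):
    i=inf or camera_info(n);K=i["intrinsics"];P=i["pose"]
    d=P[:3,:3]@np.linalg.inv(K)@np.array([uv[0],uv[1],1.]);return P[:3,3],d/np.linalg.norm(d)
def onz(n,uv,z,inf=None):
    o,d=ray(n,uv,inf);return o+d*(z-o[2])/d[2]
def proj(n,p,inf=None):
    i=inf or camera_info(n);P=i["pose"];c=P[:3,:3].T@(np.array(p)-P[:3,3]);u=i["intrinsics"]@c;return u[:2]/u[2]
def cross(rs):
    A=sum(np.eye(3)-np.outer(d,d) for o,d in rs);b=sum((np.eye(3)-np.outer(d,d))@o for o,d in rs)
    return np.linalg.solve(A,b)
E
python3 - <<'E'
import cv2,numpy as np
def c(f,x,y,w=100,h=75,s=4):
    im=cv2.imread(f"pics/{f}0.png")[y:y+h,x:x+w];im=cv2.resize(im,None,fx=s,fy=s,interpolation=cv2.INTER_CUBIC)
    for k in range(0,w,20):
        cv2.putText(im,str(x+k),(k*s,10),0,.35,(255,255,255),1);cv2.line(im,(k*s,0),(k*s,h*s),(200,200,200),1) 
    for k in range(0,h,20):
        cv2.putText(im,str(y+k),(0,k*s+10),0,.35,(0,255,255),1);cv2.line(im,(0,k*s),(w*s,k*s),(200,200,200),1)
    return im
a=np.hstack([c("scene",140,115,100,110,4)[:300*2],c("scene",295,180,115,130,4)[:440]]) if 0 else None
A=c("scene",140,115,100,75);A=c("scene",140,115,100,100,3);B=c("scene",290,180,130,100,3)
C=c("side",240,195,100,100,3);D=c("side",130,110,130,100,3)
cv2.imwrite("pics/m1.png",np.vstack([np.hstack([A,B]),np.hstack([C,D])]))
E
```

```text
(no output)
```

View pics/m1.png

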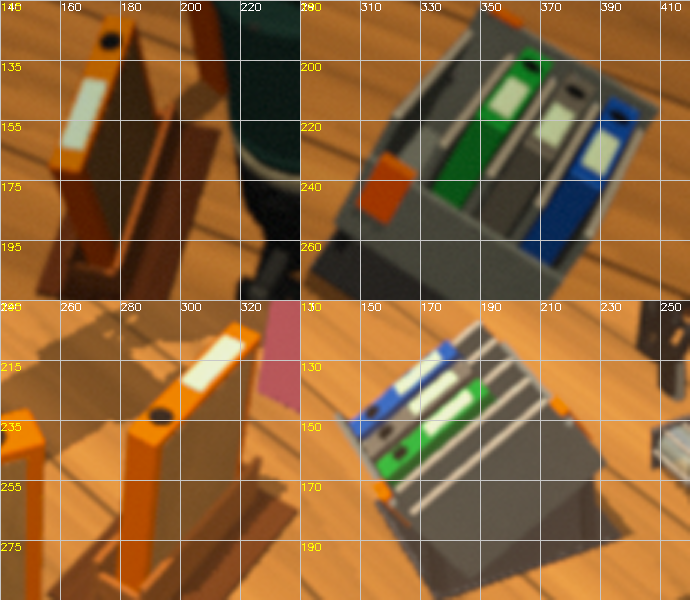

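```bash
python3 - <<'E'
from h import *
for nm,l,n in(("sc",[(174,120),(184,121),(157,170),(168,172)],"scene"),("sd",[(322,212),(313,208),(293,245),(282,239)],"side")):
    print(nm,[onz(n,p,.186)[:2] for p in l])
for a,b,c in(("clip+x",(318,242),(217,145)),("clip-x",(359,186),(157,173)),("s1+x",(322,219),(207,137)),("s1-x",(347,191),(167,181)),("s2+x",(338,229),(201,131)),("s2-x",(360,199),(162,174))):
    r=[ray("scene",b),ray("side",c)];p=cross(r)
    print(a,p,"miss",[np.linalg.norm(np.cross(p-o,d)) for o,d in r])
E
```

```text
sc [array([ 0.5118, -0.255 ]), array([ 0.5047, -0.2327]), array([ 0.644, -0.22 ]), array([ 0.6385, -0.1962])]
sd [array([ 0.6247, -0.2325]), array([ 0.6189, -0.2113]), array([ 0.5095, -0.2626]), array([ 0.5038, -0.2366])]
clip+x [0.6349 0.1523 0.1468] miss [np.float64(0.003764486595195275), np.float64(0.0037644865951952846)]
clip-x [0.4599 0.1863 0.12  ] miss [np.float64(0.0014662110240223553), np.float64(0.0014662110240223518)]
s1+x [0.6017 0.1445 0.1896] miss [np.float64(0.0062876034542355685), np.float64(0.006287603454235608)]
s1-x [0.473  0.1649 0.1006] miss [np.float64(0.0026005343848038705), np.float64(0.002600534384803853)]
s2+x [0.6079 0.1806 0.1871] miss [np.float64(0.006005449933267808), np.float64(0.006005449933267525)]
s2-x [0.4794 0.1991 0.0994] miss [np.float64(0.0022146736259443544), np.float64(0.002214673625944394)]
```

Scene and side crops confirm it: the smaller orange binder is in the wooden stand, and the free slot is the rack's -y one, between the orange clips. The other binder is a larger free-standing orange one. Estimates are binder centre ≈ (0.574,-0.227) with yaw ≈ 15°, and free-slot floor ≈ (0.590,0.165) with rack yaw ≈ -9°.

The tool only yaws, so the plan is:
- Grip off-centre.
- Tilt the binder in the pads by levering it against the stand's end wall.

I'm moving above the binder for a close look.

>>> {"name": "play_rows", "arguments": {
  "motion": [
    [0, 0, -0.06, 0, 85],
    [-0.054, -0.015, -0.01, 0.0, 85],
    [-0.054, -0.015, -0.01, 0, 85],
    [-0.054, -0.016, -0.01, 0, 85],
    [-0.055, -0.016, 0, 0, 85]
  ]
}}

```text
time: 0.78
tool_pos: [0.6127, -0.2186, 0.3223]
tcp_rot: [2.22, 2.221, 0.001]
wrist_force: [-0.6, -0.1, 0.5]
width: 0.996
```

>>> {"name": "play_rows", "arguments": {
  "motion": [
    [0, 0, 0, 0.026, 85],
    [0, 0, 0, 0.026, 85],
    [0, 0, 0, 0.026, 85],
    [0, 0, 0, 0.026, 85],
    [0, 0, 0, 0.026, 85]
  ]
}}

```text
time: 1.4
tool_pos: [0.6127, -0.217, 0.3207]
tcp_rot: [-2.924, -1.148, 0.001]
wrist_force: [-0.3, 0.9, -0.4]
width: 0.998
```

>>> {"name": "play_rows", "arguments": {
  "motion": [
    [0, 0, 0, 0.026, 85],
    [0, 0, 0, 0.026, 85],
    [0, 0, 0, 0.026, 85],
    [0, 0, 0, 0, 85]
  ]
}}

```text
time: 1.9
tool_pos: [0.6128, -0.2169, 0.3208]
tcp_rot: [-3.114, -0.416, 0.001]
wrist_force: [0.0, 0.8, 0.6]
width: 0.996
```

```bash
python3 - <<'E'
from h import *
i=camera_info("wrist");im=read_camera("wrist")[:,:,::-1];cv2.imwrite("pics/w1.png",im)
np.savez("w1.npz",K=i["intrinsics"],P=i["pose"])
s=read_state();print(s["tool_pos"],s["tcp_rot"],s["q"],i["pose"])
from scipy.spatial.transform import Rotation as R
print(R.from_rotvec(s["tcp_rot"]).as_matrix())
hsv=cv2.cvtColor(im,cv2.COLOR_BGR2HSV)
m=cv2.inRange(hsv,(8,225,150),(18,255,255))
cs,_=cv2.findContours(m,0,2)
for c in sorted(cs,key=cv2.contourArea)[-3:]:
    r=cv2.minAreaRect(c);b=cv2.boxPoints(r);print(cv2.contourArea(c),b.round(0).tolist(),[onz("wrist",p,.186,i)[:2] for p in b])
E
```

```text
[ 0.6128 -0.217   0.3208] [-3.1133 -0.418   0.001 ] [-0.3786  0.1775  1.5454 -0.      1.4194  0.9253] [[ 0.2631 -0.9112 -0.3169  0.696 ]
 [-0.9648 -0.2483 -0.087  -0.1951]
 [ 0.0006  0.3286 -0.9445  0.4629]
 [ 0.      0.      0.      1.    ]]
[[ 0.9646  0.2638 -0.0007]
 [ 0.2638 -0.9646  0.0003]
 [-0.0006 -0.0004 -1.    ]]
```

View pics/w1.png

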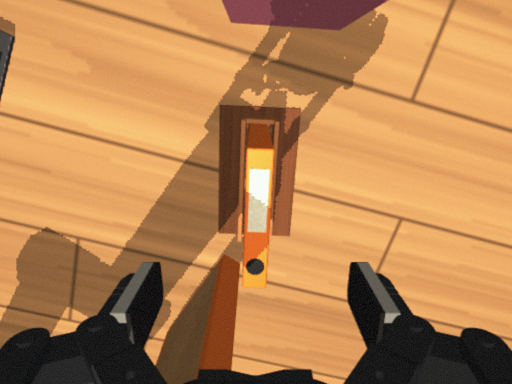

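The wrist view shows the binder spine with corners at about (247,149), (274,149), (267,287), (243,287). The base of the stand is around it, and the finger hole is at (255,267).

```bash
python3 - <<'E'
from h import *
z=np.load("w1.npz");i=dict(intrinsics=z["K"],pose=z["P"])
im=cv2.imread("pics/w1.png").astype(int)
s=(im[:,:,2]-im[:,:,0])
for r in(155,160,240,250,282):
    row=s[r,225:295];k=np.where((row>100)&(im[r,225:295,2]>170))[0]+225;print(r,k.min(),k.max())
P=[onz("wrist",p,.186,i)[:2] for p in((247,149),(274,149),(267,287),(243,287))];print(P)
c=sum(P)/4;a=(P[0]+P[1]-P[2]-P[3])/2;w=np.linalg.norm(P[0]-P[1])
print(c,np.linalg.norm(a),w,np.degrees(np.arctan2(a[1],a[0])))
E
```

```text
155 246 274
160 246 273
240 225 294
250 243 294
282 238 294
[array([ 0.6423, -0.203 ]), array([ 0.6483, -0.2251]), array([ 0.5147, -0.2571]), array([ 0.5085, -0.2343])]
[ 0.5785 -0.2299] 0.13741892436619843 0.022939714580218984 13.31705736564948
```

>>> {"name": "play_rows", "arguments": {
  "motion": [
    [0.0035, 0.005, 0.0, 0.0055, 85],
    [0, 0, 0.05, 0, 85],
    [0, 0, 0.05, 0, 85],
    [0, 0, 0.045, 0, 85],
    [0, 0, 0.029, 0, 85]
  ],
  "squeeze": 25
}}

```text
time: 2.58
tool_pos: [0.6165, -0.2206, 0.1441]
tcp_rot: [-3.119, -0.36, 0.005]
wrist_force: [0.0, 0.3, 0.4]
width: 0.992
```

>>> {"name": "play_rows", "arguments": {
  "motion": [
    [0, 0, 0, 0, 45],
    [0, 0, 0, 0, 35],
    [0, 0, 0, 0, 20],
    [0, 0, 0, 0, 15],
    [0, 0, 0, 0, 15]
  ],
  "squeeze": 25
}}

```text
time: 3.2
tool_pos: [0.6192, -0.2212, 0.1498]
tcp_rot: [3.119, 0.36, 0.006]
wrist_force: [0.8, 1.0, 5.5]
width: 0.277
```

>>> {"name": "play_rows", "arguments": {
  "motion": [
    [0, 0, 0, 0, 15],
    [0, 0, 0, 0, 15],
    [0, 0, 0, 0, 15]
  ]
}}

```text
time: 3.58
tool_pos: [0.6192, -0.2212, 0.1498]
tcp_rot: [3.119, 0.36, 0.006]
wrist_force: [0.9, 1.5, 5.8]
width: 0.279
```

Grip holds at 23.8 mm opening. Now I'll lift a little and lever the tilt against the end wall.

>>> {"name": "play_rows", "arguments": {
  "motion": [
    [0, 0, -0.01, 0, 15],
    [0, 0, -0.01, 0, 15],
    [-0.012, 0, -0.006, 0, 15],
    [-0.012, 0, -0.006, 0, 15],
    [-0.012, 0, -0.006, 0, 15]
  ],
  "squeeze": 22
}}

```text
time: 4.2
tool_pos: [0.5822, -0.2294, 0.1862]
tcp_rot: [3.121, 0.359, 0.002]
wrist_force: [2.3, 0.4, -1.4]
width: 0.278
```

```bash
python3 - <<'E'
from h import *
s=read_state();print(s["tool_pos"],s["wrist_force"])
a=read_camera("side")[150:310,220:400,::-1];b=read_camera("scene")[90:250,130:260,::-1]
cv2.imwrite("pics/t1.png",cv2.resize(np.hstack([a,b]),None,fx=2.5,fy=2.5))
E
```

```text
[ 0.5822 -0.2294  0.1862] [ 2.3354  0.4177 -1.4256]
```

View pics/t1.png

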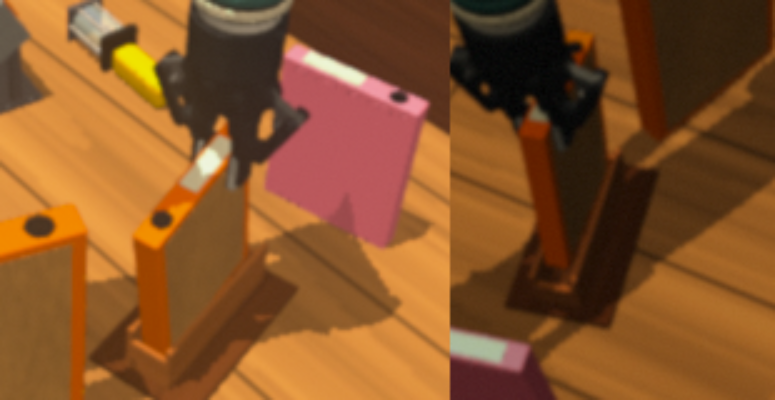

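It's tilting (side view: the spine dips toward the finger hole). Before going further I'll check the clearance to the big decoy binder.

```bash
python3 - <<'E'
from h import *
z=np.load("w1.npz");i=dict(intrinsics=z["K"],pose=z["P"])
# big binder: near top corner seen in wrist ~(235,258), side top right corners
for zz in(.18,.21,.24):
    print(zz,onz("wrist",(237,258),zz,i)[:2],[onz("side",p,zz)[:2] for p in((251,235),(256,244),(156,258),(162,267))])
E
```

```text
0.18 [ 0.535  -0.2211] [array([ 0.4666, -0.1839]), array([ 0.4582, -0.2096]), array([ 0.2838, -0.1142]), array([ 0.2807, -0.1411])]
0.21 [ 0.552  -0.2184] [array([ 0.4475, -0.2061]), array([ 0.4395, -0.2307]), array([ 0.2725, -0.1395]), array([ 0.2696, -0.1652])]
0.24 [ 0.5691 -0.2156] [array([ 0.4284, -0.2284]), array([ 0.4207, -0.2518]), array([ 0.2613, -0.1647]), array([ 0.2585, -0.1892])]
```

>>> {"name": "play_rows", "arguments": {
  "motion": [
    [-0.012, 0.002, -0.005, 0, 15],
    [-0.012, 0.002, -0.004, 0, 15],
    [-0.012, 0, -0.003, 0, 15],
    [-0.012, 0, -0.002, 0, 15],
    [-0.004, 0, 0, 0, 15]
  ]
}}

```text
time: 4.92
tool_pos: [0.5325, -0.2453, 0.2001]
tcp_rot: [3.12, 0.359, 0.002]
wrist_force: [2.7, 1.1, 1.1]
width: 0.279
```

```bash
python3 - <<'E'
from h import *
s=read_state();print(s["tool_pos"],s["wrist_force"])
a=read_camera("side")[130:310,200:380,::-1];b=read_camera("scene")[90:270,130:260,::-1]
cv2.imwrite("pics/t2.png",cv2.resize(np.hstack([a,b]),None,fx=2.5,fy=2.5))
E
```

```text
[ 0.5325 -0.2453  0.2001] [2.7403 1.0979 1.0741]
```

View pics/t2.png

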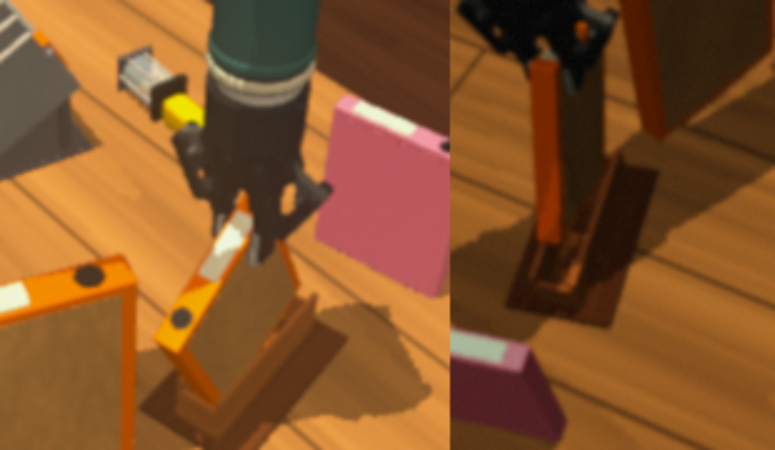

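Tilt is about 25–28°. Now I'll lift clear with a firmer grip, move to a pre-insert pose over the slot and align the yaw.

>>> {"name": "play_rows", "arguments": {
  "motion": [
    [0, 0, -0.02, 0, 15],
    [0, 0, -0.04, 0, 15],
    [0, 0, -0.045, 0, 15],
    [0, 0, -0.045, 0, 15],
    [0, 0, -0.03, 0, 15]
  ],
  "squeeze": 40
}}

```text
time: 5.65
tool_pos: [0.5327, -0.2453, 0.3825]
tcp_rot: [3.119, 0.36, 0.001]
wrist_force: [0.3, 0.1, -3.3]
width: 0.276
```

>>> {"name": "play_rows", "arguments": {
  "motion": [
    [0.004, -0.02, 0, 0, 15],
    [0.004, -0.045, 0, 0, 15],
    [0.004, -0.052, 0, 0, 15],
    [0.004, -0.052, 0, 0, 15],
    [0.004, -0.052, 0, 0, 15]
  ]
}}

```text
time: 6.28
tool_pos: [0.5001, -0.0226, 0.3768]
tcp_rot: [-3.12, -0.36, 0.007]
wrist_force: [0.5, 0.8, -3.2]
width: 0.276
```

>>> {"name": "play_rows", "arguments": {
  "motion": [
    [0.004, -0.052, 0, 0, 15],
    [0.004, -0.052, 0, 0, 15],
    [0.004, -0.052, 0, 0, 15],
    [0.004, -0.034, 0, 0, 15],
    [0.002, -0.02, 0, 0, 15]
  ]
}}

```text
time: 6.9
tool_pos: [0.4694, 0.1856, 0.3768]
tcp_rot: [3.119, 0.364, -0.008]
wrist_force: [0.4, -0.0, -2.7]
width: 0.277
```

>>> {"name": "play_rows", "arguments": {
  "motion": [
    [0, 0, 0, 0.0205, 15],
    [0, 0, 0, 0.0205, 15],
    [0, 0, 0, 0.0205, 15],
    [0, 0, 0, 0, 15]
  ]
}}

```text
time: 7.4
tool_pos: [0.4703, 0.1838, 0.3772]
tcp_rot: [3.13, -0.243, -0.006]
wrist_force: [-0.6, 0.4, -2.5]
width: 0.273
```

```bash
python3 - <<'E'
from h import *
from scipy.spatial.transform import Rotation as R
s=read_state();print(s["tool_pos"],s["wrist_force"],R.from_rotvec(s["tcp_rot"]).as_matrix())
i=camera_info("wrist");np.savez("w2.npz",K=i["intrinsics"],P=i["pose"]);print(i["pose"])
w=read_camera("wrist")[:,:,::-1];cv2.imwrite("pics/w2.png",w)
sd=read_camera("side")[:,:,::-1];cv2.imwrite("pics/sd2.png",sd)
cv2.imwrite("pics/t3.png",np.hstack([cv2.resize(w,(460,345)),cv2.resize(sd[30:210,110:285],(335,345))]))
E
```

```text
[0.4703 0.1838 0.3772] [-0.6134  0.3881 -2.4738] [[ 0.988  -0.1542 -0.004 ]
 [-0.1542 -0.988  -0.0015]
 [-0.0037  0.0021 -1.    ]]
[[-0.1535 -0.9323 -0.3276  0.5559]
 [-0.9881  0.1459  0.0479  0.1706]
 [ 0.0031  0.3311 -0.9436  0.519 ]
 [ 0.      0.      0.      1.    ]]
```

View pics/t3.png

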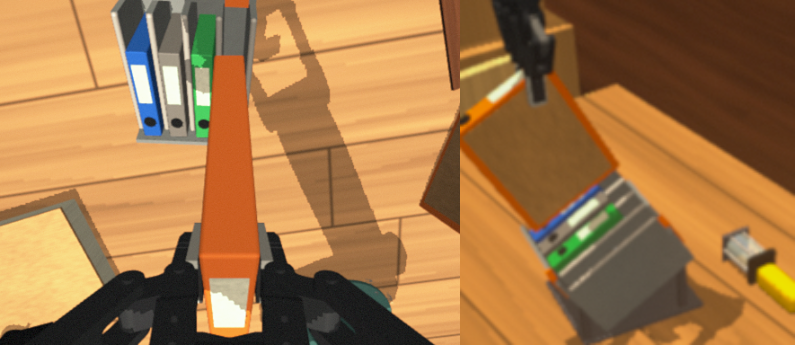

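The binder is held tilted above the free slot (foot at wrist ~(255,62)/full scale), with the slot just right of the foot centre. One crop will give the exact alignment.

```bash
python3 - <<'E'
from h import *
im=cv2.imread("pics/w2.png")
c=cv2.resize(im[0:110,120:300],None,fx=4,fy=4,interpolation=cv2.INTER_CUBIC)
for k in range(0,180,20):
    cv2.putText(c,str(120+k),(k*4,430),0,.4,(255,255,255),1);cv2.line(c,(k*4,415),(k*4,440),(255,255,255),1)
for k in range(0,110,20): cv2.putText(c,str(k),(0,k*4+10),0,.4,(0,255,255),1)
cv2.imwrite("pics/c3.png",c)
z=np.load("w2.npz");i=dict(intrinsics=z["K"],pose=z["P"])
T=np.array([.4703,.1838,.3772]);ex=np.array([.988,-.1542,0]);n=np.array([.1542,.988,0])
def onp(uv):
    o,d=ray("wrist",uv,i);p=o+d*((T-o)@n)/(d@n) if abs(d@n)>.2 else None;return p
# scale 512/460
f=512/460
# edge widths: 24mm -> range
K=i["intrinsics"];P=i["pose"]
def bywidth(x1,x2,y):
    zc=K[0,0]*.024/((x2-x1)*f);o,d=ray("wrist",((x1+x2)/2*f,y*f),i);dc=P[:3,2]@d;return o+d*zc/dc
a=bywidth(202,258,255);b=bywidth(215,244,56)
for p in(a,b):print(p,(p-T)@ex,(p-T)@n)
v=a-b;print(np.linalg.norm(v),np.degrees(np.arctan2(-v@ex,v[2])))
E
```

```text
[0.4829 0.1812 0.4107] 0.012858023147779795 -0.0006635679052542746
[0.5686 0.1674 0.2555] 0.09962368765692405 -0.001098469769689921
0.17788528915511184 29.193976949036635
```

View pics/c3.png

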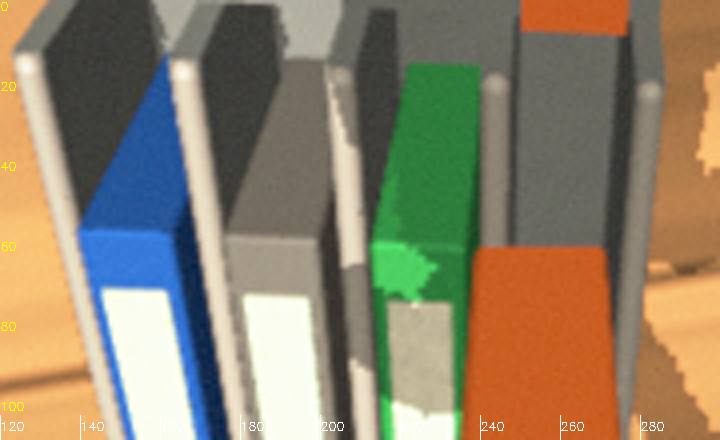

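```bash
python3 - <<'E'
from h import *
z=np.load("w2.npz");i=dict(intrinsics=z["K"],pose=z["P"])
T=np.array([.4703,.1838,.3772]);ex=np.array([.988,-.1542,0]);n=np.array([.1542,.988,0])
px=[(126.5,16),(166,17.5),(206,18.5),(244,20),(282,22)]
for h in(.170,.181,.19):
    q=[onz("wrist",p,h,i) for p in px];v=q[0]-q[4];m=(q[3]+q[4])/2
    print(h,"pitch",np.linalg.norm(v)/4,"yaw",np.degrees(np.arctan2(v[1],v[0]))-90,"mid",m,"rel tool",(m-T)@ex,(m-T)@n)
# lower points of dividers bounding the slot: s2 (243,60)  s1 (277.5,80): plane of divider tops slope 30deg thro m
m=np.mean([onz("wrist",p,.181,i) for p in px[3:]],0);nn=np.array([-.5*ex[0],-.5*ex[1],.866])
def pl(p):
    o,d=ray("wrist",p,i);return o+d*((m-o)@nn)/(d@nn)
for k,(a,b) in enumerate([((126.5,16),(149,105)),((244,20),(243,60)),((282,22),(276,105))]):
    v=pl(a)-pl(b);print("yaw",np.degrees(np.arctan2(v[1],v[0])),np.linalg.norm(v),pl(a)-m)
E
```

```text
0.17 pitch 0.03671448305961252 yaw -10.77757747989412 mid [0.6075 0.1536 0.17  ] rel tool 0.14019269250670516 -0.008648238384119065
0.181 pitch 0.0355571739395885 yaw -10.777577479894106 mid [0.6059 0.1542 0.181 ] rel tool 0.13850246887144382 -0.008370064652719125
0.19 pitch 0.03461028465956884 yaw -10.777577479894148 mid [0.6045 0.1546 0.19  ] rel tool 0.13711955862441177 -0.008142467963391922
yaw -10.466315080210801 0.09369590744482555 [0.0227 0.1219 0.0021]
yaw -12.12875441630535 0.037977296973871325 [0.0034 0.0171 0.0004]
yaw -9.61914288336878 0.08860039328468756 [-0.0034 -0.0172 -0.0004]
```

Measured tilt is 29.2° with length 178 mm. The rack yaw is about -10.5°, and the slot lies ~4–8 mm right of the tool plane. I'll correct both, go down to just above the dividers and look again.

>>> {"name": "play_rows", "arguments": {
  "motion": [
    [-0.012, 0.0035, 0, 0.0045, 15],
    [0.01, 0, 0.0173, 0, 15],
    [0.01, 0, 0.0173, 0, 15],
    [0.01, 0, 0.0174, 0, 15],
    [0, 0, 0, 0, 15]
  ]
}}

```text
time: 8.12
tool_pos: [0.4884, 0.1757, 0.3239]
tcp_rot: [3.126, -0.292, -0.008]
wrist_force: [-0.4, -0.4, -2.6]
width: 0.282
```

```bash
python3 - <<'E'
from h import *
s=read_state();print(s["tool_pos"],s["wrist_force"],s["tcp_rot"])
i=camera_info("wrist");np.savez("w3.npz",K=i["intrinsics"],P=i["pose"])
im=read_camera("wrist")[:,:,::-1];cv2.imwrite("pics/w3.png",im)
c=cv2.resize(im[0:130,120:310],None,fx=4,fy=4,interpolation=cv2.INTER_CUBIC)
for k in range(0,190,20):
    cv2.putText(c,str(120+k),(k*4,510),0,.4,(255,255,255),1);cv2.line(c,(k*4,495),(k*4,520),(255,255,255),1)
for k in range(0,130,20): cv2.putText(c,str(k),(0,k*4+10),0,.4,(0,255,255),1)
cv2.imwrite("pics/c4.png",c)
E
```

```text
[0.4884 0.1757 0.3239] [-0.4429 -0.3735 -2.5811] [ 3.1257 -0.2919 -0.0083]
```

View pics/c4.png

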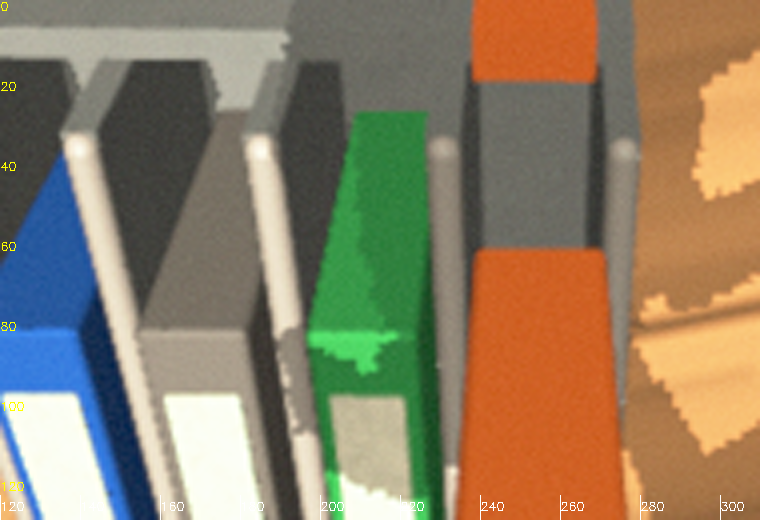

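Aligned: the foot mid is at 254.4 px and the slot mid at ~253 px (about 1 mm left), and the divider lines are parallel to the binder. I'll nudge across 1 mm and back 2 mm, then ease down.

>>> {"name": "play_rows", "arguments": {
  "motion": [
    [-0.002, -0.001, 0, 0, 15],
    [0.006, 0, 0.0104, 0, 15],
    [0.006, 0, 0.0104, 0, 15],
    [0.006, 0, 0.0104, 0, 15],
    [0.006, 0, 0.0104, 0, 15]
  ],
  "squeeze": 25
}}

```text
time: 8.8
tool_pos: [0.5111, 0.1732, 0.2845]
tcp_rot: [3.128, -0.291, -0.001]
wrist_force: [0.1, -0.8, -2.8]
width: 0.275
```

>>> {"name": "play_rows", "arguments": {
  "motion": [
    [0.005, 0, 0.0087, 0, 15],
    [0.005, 0, 0.0087, 0, 15],
    [0, 0, 0, 0, 15]
  ]
}}

```text
time: 9.18
tool_pos: [0.5204, 0.1713, 0.2671]
tcp_rot: [3.127, -0.291, -0.003]
wrist_force: [0.1, 0.6, -3.4]
width: 0.277
```

>>> {"name": "play_rows", "arguments": {
  "motion": [
    [0.0045, 0, 0.0078, 0, 15],
    [0.0045, 0, 0.0078, 0, 15],
    [0.0045, 0, 0.0078, 0, 15],
    [0.0045, 0, 0.0078, 0, 15],
    [0, 0, 0, 0, 15]
  ]
}}

```text
time: 9.8
tool_pos: [0.538, 0.1679, 0.2359]
tcp_rot: [3.127, -0.291, -0.003]
wrist_force: [0.1, -0.3, -2.7]
width: 0.274
```

>>> {"name": "play_rows", "arguments": {
  "motion": [
    [0.003, 0, 0.0052, 0, 15],
    [0.003, 0, 0.0052, 0, 15],
    [0, 0, 0, 0, 15]
  ]
}}

```text
time: 10.18
tool_pos: [0.5442, 0.1669, 0.226]
tcp_rot: [3.128, -0.291, -0.001]
wrist_force: [-0.2, -0.5, -3.4]
width: 0.282
```

Still no contact, with ~15 mm expected to go. I'll feel for the floor in small steps.

>>> {"name": "play_rows", "arguments": {
  "motion": [
    [0.002, 0, 0.0035, 0, 15],
    [0.002, 0, 0.0035, 0, 15],
    [0, 0, 0, 0, 15]
  ]
}}

```text
time: 10.55
tool_pos: [0.548, 0.1663, 0.219]
tcp_rot: [3.128, -0.291, -0.001]
wrist_force: [-1.2, 1.0, -5.3]
width: 0.271
```

>>> {"name": "play_rows", "arguments": {
  "motion": [
    [0.0015, 0, 0.0026, 0, 15],
    [0, 0, 0, 0, 15]
  ]
}}

```text
time: 10.8
tool_pos: [0.5494, 0.1661, 0.2167]
tcp_rot: [3.128, -0.291, -0.001]
wrist_force: [-2.1, 0.4, -3.9]
width: 0.275
```

>>> {"name": "play_rows", "arguments": {
  "motion": [
    [0.0015, 0, 0.0026, 0, 15],
    [0, 0, 0, 0, 15]
  ]
}}

```text
time: 11.05
tool_pos: [0.5507, 0.1658, 0.214]
tcp_rot: [3.128, -0.291, -0.002]
wrist_force: [-3.5, 0.7, -4.1]
width: 0.277
```

A -x force is building: the foot is touching the +x wall. I'll shift 4 mm toward the bed and carry on.

>>> {"name": "play_rows", "arguments": {
  "motion": [
    [-0.0035, 0, 0.002, 0, 15],
    [0, 0, 0, 0, 15]
  ]
}}

```text
time: 11.3
tool_pos: [0.5485, 0.1664, 0.2129]
tcp_rot: [-3.128, 0.29, -0.004]
wrist_force: [-0.3, 0.4, -3.5]
width: 0.277
```

>>> {"name": "play_rows", "arguments": {
  "motion": [
    [0.0015, 0, 0.0026, 0, 15],
    [0, 0, 0, 0, 15]
  ]
}}

```text
time: 11.55
tool_pos: [0.5495, 0.166, 0.2099]
tcp_rot: [3.128, -0.291, 0.001]
wrist_force: [0.4, -0.8, -3.0]
width: 0.277
```

>>> {"name": "play_rows", "arguments": {
  "motion": [
    [0.0015, 0, 0.0026, 0, 15],
    [0, 0, 0, 0, 15]
  ]
}}

```text
time: 11.8
tool_pos: [0.5506, 0.1658, 0.207]
tcp_rot: [3.128, -0.291, -0.001]
wrist_force: [0.4, -0.2, -2.9]
width: 0.278
```

>>> {"name": "play_rows", "arguments": {
  "motion": [
    [0.0015, 0, 0.0026, 0, 15],
    [0, 0, 0, 0, 15]
  ]
}}

```text
time: 12.05
tool_pos: [0.5518, 0.1659, 0.206]
tcp_rot: [-3.128, 0.291, 0.001]
wrist_force: [-4.6, 0.3, 4.3]
width: 0.273
```

>>> {"name": "play_rows", "arguments": {
  "motion": [
    [0.001, 0, 0.0018, 0, 15],
    [0, 0, 0, 0, 15]
  ]
}}

```text
time: 12.3
tool_pos: [0.5519, 0.166, 0.2059]
tcp_rot: [-3.127, 0.291, 0.003]
wrist_force: [-11.3, 0.1, 13.9]
width: 0.272
```

>>> {"name": "play_rows", "arguments": {
  "motion": [
    [0.001, 0, 0.0018, 0, 15],
    [0, 0, 0, 0, 15]
  ]
}}

```text
time: 12.55
tool_pos: [0.552, 0.1662, 0.2059]
tcp_rot: [-3.127, 0.291, 0.005]
wrist_force: [-17.5, 0.3, 22.2]
width: 0.273
```

The floor is reached: the force runs along the slot axis. I'll relax and release.

>>> {"name": "play_rows", "arguments": {
  "motion": [
    [-0.002, 0, -0.0038, 0, 15],
    [0, 0, 0, 0, 28],
    [0, 0, 0, 0, 34],
    [0, 0, 0, 0, 38],
    [0, 0, 0, 0, 38]
  ]
}}

```text
time: 13.18
tool_pos: [0.5522, 0.1656, 0.2045]
tcp_rot: [3.128, -0.291, -0.001]
wrist_force: [-0.6, 0.0, -0.1]
width: 0.446
```

>>> {"name": "play_rows", "arguments": {
  "motion": [
    [0, 0, -0.02, 0, 40],
    [0, 0, -0.045, 0, 40],
    [0, 0, -0.05, 0, 40],
    [0, 0, -0.04, 0, 40],
    [0, 0, 0, 0, 40]
  ]
}}

```text
time: 13.8
tool_pos: [0.5544, 0.1662, 0.3669]
tcp_rot: [-3.124, 0.29, -0.016]
wrist_force: [0.2, -0.1, 1.1]
width: 0.465
```

```bash
python3 - <<'E'
from h import *
s=read_state();print(s["tool_pos"],s["wrist_force"],s["width"])
i=camera_info("wrist");np.savez("w4.npz",K=i["intrinsics"],P=i["pose"])
w=read_camera("wrist")[:,:,::-1];cv2.imwrite("pics/w4.png",w)
sd=read_camera("side")[:,:,::-1];cv2.imwrite("pics/sd4.png",sd)
cv2.imwrite("pics/t5.png",np.hstack([cv2.resize(w,(480,360)),cv2.resize(sd[80:220,125:250],(320,360))]))
E
```

```text
[0.5544 0.1662 0.3669] [ 0.2354 -0.1469  1.0808] 0.46456880241212445
```

View pics/t5.png

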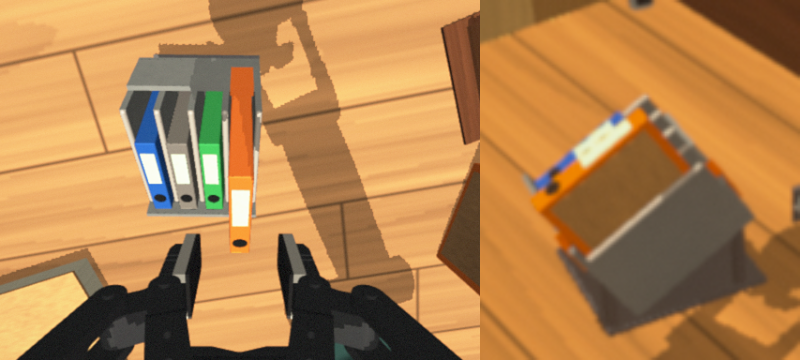

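```bash
python3 - <<'E'
from h import *
i={k:v for k,v in zip(("intrinsics","pose"),[np.load("w4.npz")[k] for k in("K","P")])}
f=512/480
# across two views: file spine vs binder spine. wrist mids of spine edges; side px of near-face corners
ex=np.array([.983,-.183,0]);n=np.array([.183,.983,0]);F=np.array([.5896,.158,.056])
sc=(125/320,140/360)
S=lambda x,y:(125+(x-480)*sc[0],80+y*sc[1])
for nm,w,s,exp in(("+x",(253*f,178*f),S(650,122),(70,-12,180)),("-x",(250*f,251*f),S(546,212),(-70,-12,180))):
    rs=[ray("wrist",w,i),ray("side",s)];p=cross(rs);d=p-F
    print(nm,p,"slot x,y,z mm",1e3*(.866*d@ex+.5*d[2]),1e3*d@n,1e3*(-.5*d@ex+.866*d[2]),"exp",exp,"miss",[np.linalg.norm(np.cross(p-o,r))for o,r in rs])
E
```

```text
+x [0.5529 0.1523 0.2376] slot x,y,z mm 60.43069503671243 -12.288184503114456 174.82490152401547 exp (70, -12, 180) miss [np.float64(0.002126259007539737), np.float64(0.002126259007539601)]
-x [0.4395 0.1726 0.1723] slot x,y,z mm -71.9474664768794 -13.099517456122724 175.83372978287863 exp (-70, -12, 180) miss [np.float64(0.0026975261851699154), np.float64(0.0026975261851700655)]
```

```bash
python3 -c "
from workcell import *
finish_job();print(read_state()['time'])"
```

```text
the job is handed in; nothing more can be done
the job is handed in; nothing more can be done
```

The smaller orange binder from the wooden stand is in the free slot, spine outwards and resting on the slot floor. I handed the job in at about 14 s of the 48 s allowed.

**How it went:** I gripped the binder off-centre near the spine and tilted it in the pads to about 29° against the stand's end wall. Then I lined it up over the slot with the wrist camera and eased it down in small steps. The foot touched the +x wall on the way, so I moved it 4 mm towards the bed. I stopped when the floor pushed back along the slot, about 28 N at the wrist, then released and drew clear.

**Last checks:**
- **Angle and position across:** the spine edge measured within 1° of the slot direction and within about 1 mm of the middle across.
- **Position along the slot:** about 6 mm towards the bed, which is where it should lean.
- **Height:** the spine measured about 175 mm out of the slot floor, against 180 mm expected. I put the difference down to camera and pixel error, since the floor had already stopped the binder.
- **Other items:** the three short files look unmoved in the last picture, by eye only. The lamp was mostly out of that view, but nothing was moved near it.
- **Disagreement:** the first two-camera estimate of the slot's y position was about 8 mm off the wrist-camera one. I used the wrist reading, and the binder went in without sideways force.

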